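# Burnish the wavy seam of a copper plaque

## Robot

A 6-joint arm with a two-finger parallel gripper is mounted at the origin on the work surface. World frame = base frame: x ahead of the robot, y to its left, z up, the work surface at z = 0. Lengths are in m, angles in rad, forces in N, time in s.
With the tool pointing down it reaches from about 0.425 to 0.95 m from the base axis. Payload 3.5 kg.
Tool frame: the origin (TCP) lies on the centre line of the jaws, within the pads' length; the fingertips stand 11 mm ahead of it and the grasp point (between the pads) lies 8 mm behind it; x points along the fingers, y is the direction in which the jaws open and shut, and the axes are right-handed (so a half turn about x gives the same grasp; the last joint's range is limited). The gripper opens to 85 mm and grips with 20 to 120 N. Pads are 22 mm wide; open, the fingers measure 114 mm over their backs; the gripper's body (76 mm by 85 mm) begins 54 mm behind the grasp point. The pads swing forward as they close: fully open they stand 13 mm farther back than shut.
Start: joints at [-1.3, 0.286, 1.577, -0, 1.279, -0.15], TCP at [0.276, -0.616, 0.242] pointing down, gripper open.
Joint ranges: [-2.77, 2.77], [-0.9, 2.22], [0.21, 2.48], [-1.53, 4.67], [0.24, 2.81], [-2.84, 2.84]. Speed limits (rad/s): [2.79, 2.79, 3.14, 3.14, 3.14, 3.14].

## Interface

Orientations are given as a unit quaternion [x, y, z, w].
In Python, from plant import ctrl gives the robot as it stands. The module is installed in compiled form; this text tells all that it offers.
- The arm moves only by the tool drive_tool, never from a script. Its argument "series" is a list of rows, each a list of 2 entries, a list of its own where there are three numbers: the shift along the tool's x, y, z in units of 50 mm (1.0 is 50 mm), then the turn, a rotation vector about the tool's x, y, z in degrees. A call has 1 to 5 rows; each row shifts and turns the pose as measured when the row begins, along the tool's axes as they then stand; what a row does not reach is not made up. A row lasts 1/10 s, in which the tool goes at most 50 mm and 8.59 degrees, less where a joint would pass 70% of its speed; a pose out of reach is approached as far as the arm can. A call is refused whole if a number of a shift passes 1 or a number of a turn 8.59, either way. A call with a gripper value outside its range is refused whole. "grip" is the gripper's target within -1 to 1 (fully open at 1, half-way at 0, shut at -1), set as the call begins (left out, the last holds). The fingers move at their own pace and stop on an object; "newtons" is the grip in N (left out, the last holds). Time passes only in rows, so rows that do not move let the fingers close. It gives the time, the measured TCP pose, the force and the opening at its end, in the units of the state.
- ctrl.get_state(): the state, without advancing time (a new reading comes with each control period).
- ctrl.read_camera(name): name is "scene" or "top" or "wrist"; returns a dict with "img" (420x560x3 uint8, red, green, blue), "camera_matrix" (3x3 intrinsics, pixels), "k1" (the pictures are not rectified: a ray, as slopes to the right and down, at radius r is drawn at 1 + k1 r^2 times it, then the intrinsics apply), "R" (3x3) and "t" (3): a world point X has camera coordinates R X + t. Camera axes: x right, y down, z forward; pixel columns grow to the right and rows downward; lengths in m; the calibration is good to about 2 mm. A picture is of the moment at which its call begins. There is no depth.
- ctrl.sign_off(): hands the job in, once; it reports no verdict.
The state is a dict: "time": time; "qpos": joint angles; "dq": joint speeds; "joint_efforts": joint torques, N m; "eef_pos": TCP position; "tcp_rot": TCP orientation; "contact_force": force on the tool from outside, world axes, zero at the start; "wrist_torque": the same for the moment, N m; "opening": opening from 0.0 (shut) to 1.0 (fully open).
Only numpy, scipy, OpenCV 4.12 (cv2) and the standard library are available. Lean on these libraries where they do the work, as an engineer would, in place of code of your own. Each camera call takes 0.05 s, during which the arm holds its last target.

## Task

Take the ball burnisher (the tool with the bent-down tip) from its rest, set its tip down on the seam at the rounded end of the copper plaque, and draw it along the wavy dark seam between the silver wires to the square end in one slow, steady stroke (about 3 cm a second), without lifting it out of the channel and pressing gently, so that the sprung plaque stays sunk by a few millimetres but never bottoms. Then lift it off and lay it back in the same rest, and let go; leave the flat-bladed scraper, the two bangles and the black charcoal block where they are.

Things in the scene. Friction and masses are not known exactly. Their poses are not given: they have to be found in the camera images.
- burnisher: Ball burnisher, 120 g or so: light wooden handle 130 mm long (its x), 14 mm wide (y), 18 mm tall (z), with a brass ferrule and a 7 mm steel neck that leaves its +x end and bends straight down to a ball tip. Origin: middle of the handle (grip here, across the width). It starts level in rest_a, the neck hanging clear of the table.
- tip (a point): lowest point of the burnisher's 8 mm steel ball tip; in the burnisher's frame at x +100, y 0, z -60 mm from the handle's middle.
- rest_a: Burnisher's fixed wooden rest, left or right of the plaque: base 110 x 70 x 12 mm, two posts 8 mm thick at x = -45, +45 mm, each with a notch: flat floor 75 mm above the table, 20 mm wide, cheeks flaring to 38 mm at 100 mm height. Origin: centre of the underside, x along the tool. A tool in it has its handle's middle 84 mm above the table, over the rest's centre.
- scraper: Bystander in the other, equal rest: same handle as the burnisher, but a straight flat blade. Leave alone.
- plaque (a joint): How far the sprung plaque has sunk, m: 0 at rest, 0.008 bottomed. It starts to sink at 1 N and then gives 1 mm for each 0.8 N (4.3 N at 4 mm, 7.4 N bottomed). It only moves straight down and springs back.
- seam3 (a point): Middle of the plaque's copper top and of the seam, 45 mm above the table unpressed; axes: x along the plaque from the half-round to the square end, z up. The plaque is a copper plate 170 x 80 x 6 mm, turned any way, one end half-round, one square, on a fixed sprung steel bed. Seam: y = 18 mm x sin(2 pi x / 130 mm), x from -65 to +65 mm.
- seam0 (a point): Start of the seam, at the half-round end: x = -65 mm in the plaque's frame, on the copper surface; same axes as seam3. The seam is a thin dark line midway between two silver border wires, 5 mm thick and rising 4 mm, that make a wavy channel 14 mm wide, open at both ends.
- seam1 (a point): Point of the seam on the copper surface at x = -43.3 mm in the plaque's frame; moves with the plaque; same axes as seam3.
- seam2 (a point): Point of the seam on the copper surface at x = -21.7 mm in the plaque's frame; moves with the plaque; same axes as seam3.
- seam4 (a point): Point of the seam on the copper surface at x = 21.7 mm in the plaque's frame; moves with the plaque; same axes as seam3.
- seam5 (a point): Point of the seam on the copper surface at x = 43.3 mm in the plaque's frame; moves with the plaque; same axes as seam3.
- seam6 (a point): Point of the seam on the copper surface at x = 65 mm in the plaque's frame (its finish, at the square end); moves with the plaque; same axes as seam3.
- bangle_big: Bystander: copper bangle, 72 mm across, 14 mm high. Leave alone.
- bangle_small: Bystander: brass bangle, 60 mm across, 20 mm high. Leave alone.
- charcoal: Bystander: black charcoal block 90 x 60 x 30 mm, right of the plaque's far side. Leave alone.
Not all that is in view belongs to the job. What is shaped like the part that bears plaque but pink, purple or red is not meant.

How it is judged:
On the way, in this order (a step that is already met when the one before it is completed fails the run):
1. burnisher's tip at the seam's start, the rounded end (within 5 mm), the plaque sunk more than 0.5 mm under it (distance between tip and seam0 below 0.005 m and value of joint plaque above 0.0005 m), for 0.05 s.
2. burnisher's tip first sixth of the seam (within 5 mm), the plaque sunk more than 0.5 mm under it (distance between tip and seam1 below 0.005 m and value of joint plaque above 0.0005 m), for 0.05 s.
3. burnisher's tip second sixth (within 5 mm), the plaque sunk more than 0.5 mm under it (distance between tip and seam2 below 0.005 m and value of joint plaque above 0.0005 m), for 0.05 s.
4. burnisher's tip half way (within 5 mm), the plaque sunk more than 0.5 mm under it (distance between tip and seam3 below 0.005 m and value of joint plaque above 0.0005 m), for 0.05 s.
5. burnisher's tip fourth sixth (within 5 mm), the plaque sunk more than 0.5 mm under it (distance between tip and seam4 below 0.005 m and value of joint plaque above 0.0005 m), for 0.05 s.
6. burnisher's tip fifth sixth (within 5 mm), the plaque sunk more than 0.5 mm under it (distance between tip and seam5 below 0.005 m and value of joint plaque above 0.0005 m), for 0.05 s.
7. burnisher's tip at the seam's finish, the square end (within 5 mm), the plaque sunk more than 0.5 mm under it (distance between tip and seam6 below 0.005 m and value of joint plaque above 0.0005 m), for 0.05 s.
At the end, for the whole second after the job is handed in: The burnisher lies in both notches of rest_a (handle's middle within 25 mm along and 6 mm across the rest's centre, 79 to 89 mm above the table, level within 0.15 rad, along the rest within 0.2 rad), at rest, and the plaque is unpressed (x of burnisher in the frame of rest_a between -0.025 and 0.025 m and y of burnisher in the frame of rest_a between -0.006 and 0.006 m and z of burnisher in the frame of rest_a between 0.079 and 0.089 m and angle between burnisher's own z axis and vertical below 0.15 rad and angle between the x axis of burnisher and the x axis of rest_a, either way round below 0.2 rad and linear speed of burnisher below 0.02 m/s and value of joint plaque below 0.0005 m); the robot touches nothing.
It fails at once if the plaque pressed down more than 7 mm (bottomed) (value of joint plaque above 0.007 m).
It fails at once if the tip lifted out of the channel in mid-seam (3.5 to 20 mm above the copper, over the middle 100 mm of the plaque) (x of tip in the frame of seam3 between -0.05 and 0.05 m and y of tip in the frame of seam3 between -0.045 and 0.045 m and z of tip in the frame of seam3 between 0.0035 and 0.02 m).
It fails at once if the burnisher moving faster than 0.10 m/s while it presses the plaque in mid-seam (x of tip in the frame of seam3 between -0.05 and 0.05 m and y of tip in the frame of seam3 between -0.045 and 0.045 m and value of joint plaque above 0.0005 m and distance between tip and seam3 below 0.07 m and z of tip in the frame of seam3 below 0.0035 m and linear speed of burnisher above 0.1 m/s).
It fails at once if the scraper, a bangle or the charcoal block moved by more than 25 mm (distance of any of scraper, bangle_big, bangle_small, charcoal from where it was at the start of the episode above 0.025 m).
It also fails if it takes over 61 s, if anything falls off the work surface, if the arm or the gripper's body presses on something with over 40 N, if the wrist force passes 120 N, or if a joint passes its speed limit or range.

## Working session

There is one attempt and no reset: what is moved stays moved. The work goes in short steps, Python scripts to look and compute and a tool call to move; the robot and the scene stay as the last step left them, time stands still between calls to the robot, and variables do not carry over. Pictures are saved under pics/ and viewed, and the job is handed in when it is done.

Besides the shell and the picture viewer there is one more tool, called after "Emit:" as a command line: name --argument value ..., lists and objects as JSON in quotes. drive_tool: Moves the arm, as the interface text tells. Its arguments: {"type":"object","properties":{"series":{"type":"array"},"grip":{"type":"number"},"newtons":{"type":"number"}},"required":["series"]}

```bash
mkdir -p pics; ls; python3 - <<'E'
from plant import ctrl
import cv2,numpy as np,pickle
s=ctrl.get_state();print(s)
for n in ["scene","top","wrist"]:
    d=ctrl.read_camera(n);cv2.imwrite(f"pics/{n}0.png",d["img"][:,:,::-1]);pickle.dump(d,open(f"{n}0.pkl","wb"))
    print(n,d["camera_matrix"],d["k1"],d["R"],d["t"])
E
```

```text
pics
{'time': 0.0, 'qpos': array([-1.29998044e+00,  2.87185713e-01,  1.57819165e+00, -4.57552823e-05,
        1.27860211e+00, -1.50012178e-01]), 'dq': array([-7.23030759e-04,  1.28379986e-03, -6.85259037e-05,  5.65597516e-04,
        4.32529472e-04, -1.73103633e-03]), 'joint_efforts': array([-9.94186594e-04, -4.05983055e+01, -2.92627376e+01, -2.00210720e-04,
        5.86088339e-03,  2.91552958e-06]), 'eef_pos': array([ 0.27558541, -0.61547925,  0.24092585]), 'tcp_rot': array([-0.69144334, -0.14853559,  0.69157613, -0.14685281]), 'contact_force': array([ 0.54045682, -0.10014229, -0.11699404]), 'wrist_torque': array([ 0.01253903, -0.02381181,  0.00926377]), 'opening': 1.002335343195561}
scene [[435.13868421   0.         277.77480583]
 [  0.         435.13868421 214.80465759]
 [  0.           0.           1.        ]] -0.0935612075305523 [[ 0.44084709  0.89756184  0.00604809]
 [ 0.72056757 -0.34988063 -0.59863672]
 [-0.53519737  0.26826532 -0.80099781]] [-0.20786921 -0.30768394  1.26175784]
top [[543.34113116   0.         271.17101793]
 [  0.         543.34113116 207.18765691]
 [  0.           0.           1.        ]] -0.02519386894665333 [[ 0.02714121 -0.99962923  0.00218222]
 [-0.99239059 -0.02720683 -0.1200862 ]
 [ 0.12010105  0.00109367 -0.99276107]] [-0.03169831  0.51348658  1.41367308]
wrist [[369.00545954   0.         281.2798073 ]
 [  0.         369.00545954 213.14830428]
 [  0.           0.           1.        ]] -0.020334858503565395 [[ 0.40813052 -0.91292037 -0.00242379]
 [-0.87242347 -0.39080522  0.29351077]
 [-0.26889919 -0.11767613 -0.95595269]] [-0.6735739  -0.0374568   0.37923697]
```

View pics/scene0.png

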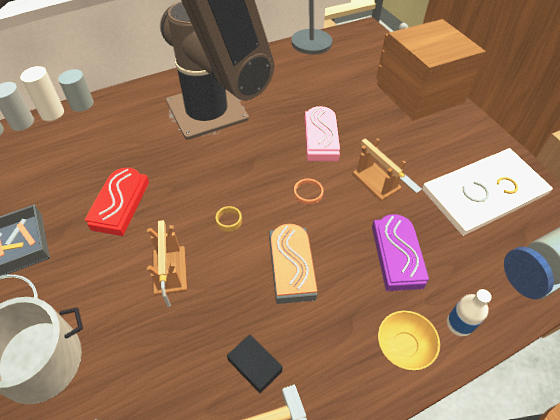

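View pics/top0.png

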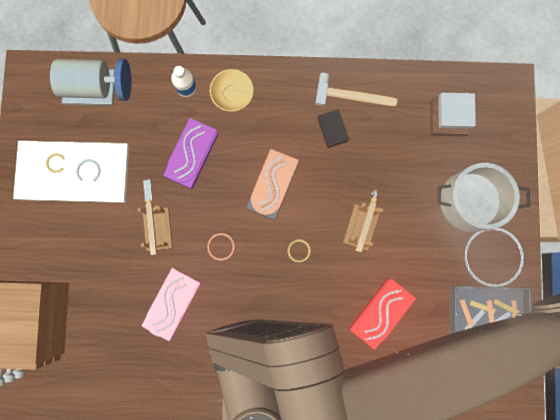

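View pics/wrist0.png

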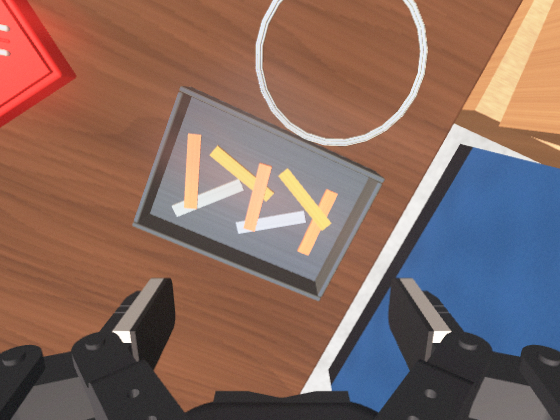

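```bash
python3 - <<'E'
import cv2
a=cv2.imread("pics/top0.png");b=cv2.imread("pics/scene0.png")
f=lambda im,x,y,w,h,s:cv2.resize(im[y:y+h,x:x+w],None,fx=s,fy=s,interpolation=cv2.INTER_CUBIC)
cv2.imwrite("pics/c1.png",f(a,230,140,160,120,5))
cv2.imwrite("pics/c2.png",f(b,130,205,200,110,4))
cv2.imwrite("pics/c3.png",f(a,120,170,60,100,5))
E
```

```text
(no output)
```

View pics/c1.png

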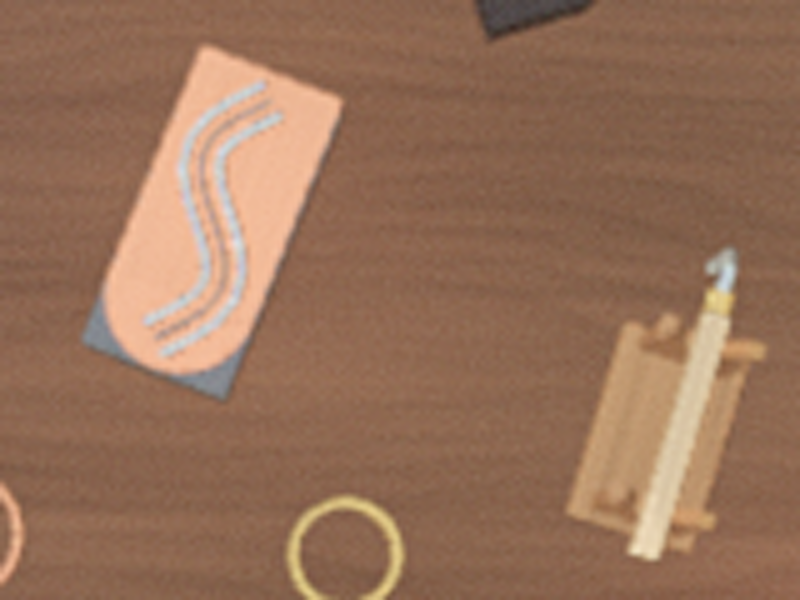

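View pics/c2.png

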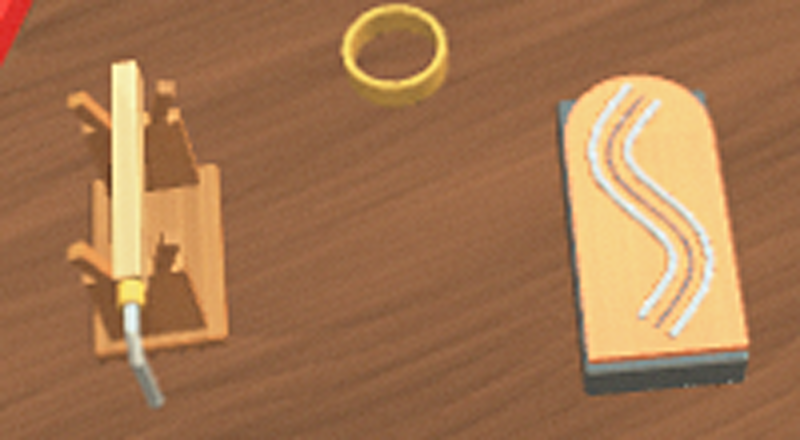

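View pics/c3.png

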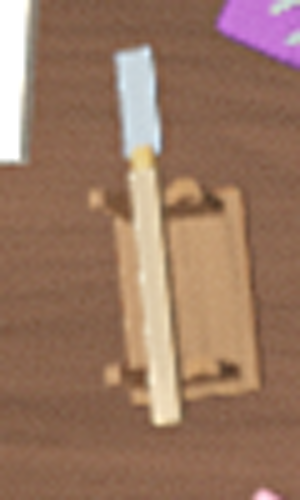

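```bash
cat > h.py <<'E'
import numpy as np,cv2,pickle
from scipy.optimize import least_squares
from scipy.spatial.transform import Rotation as Ro
def und(d,px):
    px=np.atleast_2d(np.float64(px));K=d["camera_matrix"]
    q=np.c_[(px[:,0]-K[0,2])/K[0,0],(px[:,1]-K[1,2])/K[1,1]]
    s=q.copy()
    for _ in range(20): s=q/(1+d["k1"]*(s**2).sum(1,keepdims=True))
    return s
def rays(d,px):
    s=und(d,px);R=np.array(d["R"]);C=-R.T@np.array(d["t"])
    return C,np.c_[s,np.ones(len(s))]@R
def at_z(d,px,z):
    C,v=rays(d,px);return C+v*((z-C[2])/v[:,2:3])
def proj(d,X):
    X=np.atleast_2d(X);c=X@np.array(d["R"]).T+np.array(d["t"]);s=c[:,:2]/c[:,2:]
    s=s*(1+d["k1"]*(s**2).sum(1,keepdims=True));K=d["camera_matrix"]
    return s*[K[0,0],K[1,1]]+[K[0,2],K[1,2]]
def sdf(p): # plaque outline signed distance: rect 170x80, one end half round radius 40 at x=-85
    x,y=p[:,0],p[:,1]
    r=np.hypot(x+45,y)-40
    q=np.maximum(np.abs(y)-40,x-85)
    return np.where(x<-45,r,q)
def fitplaque(d,cnt,z,x0):
    P=at_z(d,cnt,z)[:,:2]
    def f(p):
        c,s=np.cos(p[2]),np.sin(p[2]);L=(P-p[:2])@np.array([[c,-s],[s,c]])
        return sdf(L)
    r=least_squares(f,x0,loss="soft_l1",f_scale=0.0015);return r.x,np.sqrt(np.mean(f(r.x)**2))
def seam(x): return np.c_[x,0.018*np.sin(2*np.pi*x/0.13),0*x]
def toworld(p,L,z):
    c,s=np.cos(p[2]),np.sin(p[2]);return np.c_[L[:,:2]@np.array([[c,s],[-s,c]])+p[:2],L[:,2]+z]
E
python3 - <<'E'
from h import *
for n,box,x0 in [("top",(240,145,305,215),None),("scene",(262,218,325,300),None)]:
    d=pickle.load(open(n+"0.pkl","rb"));im=d["img"]
    hsv=cv2.cvtColor(im,cv2.COLOR_RGB2HSV)
    x0_,y0_,x1,y1=box
    m=np.zeros(im.shape[:2],np.uint8)
    sub=(im[y0_:y1,x0_:x1,0]>195)
    m[y0_:y1,x0_:x1]=sub*255
    m=cv2.morphologyEx(m,cv2.MORPH_CLOSE,np.ones((5,5)))
    cs,_=cv2.findContours(m,cv2.RETR_EXTERNAL,cv2.CHAIN_APPROX_NONE);c=max(cs,key=cv2.contourArea)[:,0]
    # contour pixels are inside by .5
    ctr=c.mean(0)
    P=at_z(d,c,.045);print(n,cv2.contourArea(c),P.mean(0),P.min(0),P.max(0))
    p,r=fitplaque(d,c,.045,[*P.mean(0)[:2],0.0]);print(p,np.degrees(p[2]),r)
    W=toworld(p,seam(np.linspace(-.065,.065,40)),.045)
    dbg=cv2.resize(im[y0_:y1,x0_:x1,::-1],None,fx=8,fy=8,interpolation=cv2.INTER_CUBIC)
    for u in proj(d,W): cv2.circle(dbg,tuple(np.int32((u-[x0_,y0_]+.5)*8)),1,(0,255,0),-1)
    for u in c: cv2.circle(dbg,tuple(np.int32((u-[x0_,y0_]+.5)*8)),2,(255,0,0),-1)
    cv2.imwrite(f"pics/fit_{n}.png",dbg)
E
```

```text
top 1767.5 [ 0.58193474 -0.02054297  0.045     ] [ 0.493915   -0.08310318  0.045     ] [0.66877972 0.03641156 0.045     ]
[  9.77426313 -34.75092955   0.2353192 ] 13.48279696795647 4.083791619365687
scene 2509.0 [ 0.5869799  -0.02303239  0.045     ] [ 0.4930047 -0.0851968  0.045    ] [0.66912229 0.03736126 0.045     ]
[-13.06993835  32.36812783  -2.76576647] -158.46674608809946 4.857171317735567
```

```bash
sed -i 's/r=least_squares(f,x0,loss="soft_l1",f_scale=0.0015)/r=least_squares(f,x0,loss="soft_l1",f_scale=0.002,x_scale=[.01,.01,.1],diff_step=1e-5)/; s/q=np.maximum(np.abs(y)-40,x-85)/q=np.maximum(np.abs(y)-.04,x-.085)/; s/r=np.hypot(x+45,y)-40/r=np.hypot(x+.045,y)-.04/; s/x<-45/x<-.045/' h.py
python3 - <<'E'
from h import *
for n,box in [("top",(240,145,305,215)),("scene",(262,218,325,300))]:
    d=pickle.load(open(n+"0.pkl","rb"));im=d["img"]
    x0_,y0_,x1,y1=box
    m=np.zeros(im.shape[:2],np.uint8)
    m[y0_:y1,x0_:x1]=(im[y0_:y1,x0_:x1,0]>195)*255
    m=cv2.morphologyEx(m,cv2.MORPH_CLOSE,np.ones((5,5)))
    cs,_=cv2.findContours(m,cv2.RETR_EXTERNAL,cv2.CHAIN_APPROX_NONE);c=max(cs,key=cv2.contourArea)[:,0]
    P=at_z(d,c,.045)
    p,r=fitplaque(d,c,.045,[*P.mean(0)[:2],-0.4]);print(p,np.degrees(p[2]),r)
    W=toworld(p,seam(np.linspace(-.065,.065,40)),.045)
    dbg=cv2.resize(im[y0_:y1,x0_:x1,::-1],None,fx=8,fy=8,interpolation=cv2.INTER_CUBIC)
    for u in proj(d,W): cv2.circle(dbg,tuple(np.int32((u-[x0_,y0_]+.5)*8)),1,(0,255,0),-1)
    for u in c: cv2.circle(dbg,tuple(np.int32((u-[x0_,y0_]+.5)*8)),2,(255,0,0),-1)
    cv2.imwrite(f"pics/fit_{n}.png",dbg)
E
python3 -c "
import cv2,numpy as np
a=cv2.imread('pics/fit_top.png');b=cv2.imread('pics/fit_scene.png');b=b[:560]
a=cv2.resize(a,(390,420));b=cv2.resize(b,None,fx=.75,fy=.75)
cv2.imwrite('pics/fits.png',np.hstack([a,b[:420]]))"
```

```text
[ 0.57632694 -0.01853394 -0.35555201] -20.371629741591885 0.0010757580755046494
[ 0.57580289 -0.01869999 -0.35757835] -20.487730303060275 0.0007271558508714701
```

View pics/fits.png

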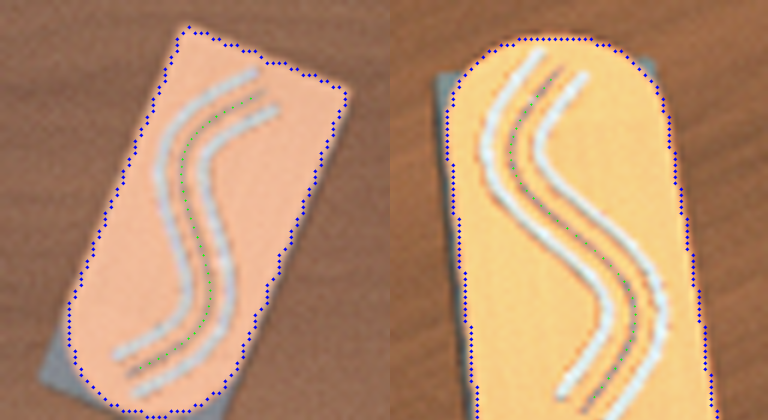

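```bash
python3 - <<'E'
from h import *
t=pickle.load(open("top0.pkl","rb"));s=pickle.load(open("scene0.pkl","rb"))
for d,pp in [(t,[(359,249.8),(373.2,202.4)]),(s,[(161.2,221.2),(162.2,274.5)])]:
    P=at_z(d,np.array(pp)-0.5,.093);v=P[1]-P[0];print(P,np.linalg.norm(v),np.degrees(np.arctan2(v[1],v[0])),P.mean(0))
for n in("top","scene"):
    d=pickle.load(open(n+"0.pkl","rb"));im=d["img"];
    x0,y0,x1,y1=(330,180,395,260) if n=="top" else (140,205,200,310)
    c,a=(None,None)
    big=cv2.resize(im[y0:y1,x0:x1,::-1],None,fx=7,fy=7,interpolation=cv2.INTER_CUBIC)
    cv2.imwrite(f"pics/b_{n}.png",big[:600])
# tip ball center in both: triangulate later
E
```

```text
[[ 0.40570613 -0.24091405  0.093     ]
 [ 0.52733006 -0.27619955  0.093     ]] 0.12663904054848676 -16.17848277384589 [ 0.4665181 -0.2585568  0.093    ]
[[ 0.40433155 -0.24114262  0.093     ]
 [ 0.52779867 -0.27719313  0.093     ]] 0.12862258710524682 -16.276993191736363 [ 0.46606511 -0.25916787  0.093     ]
```

View pics/b_top.png

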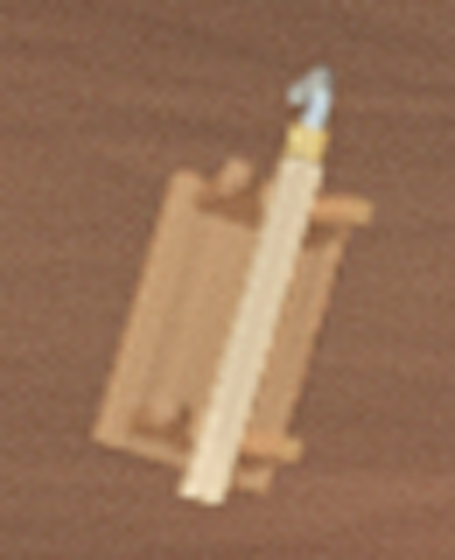

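View pics/b_scene.png

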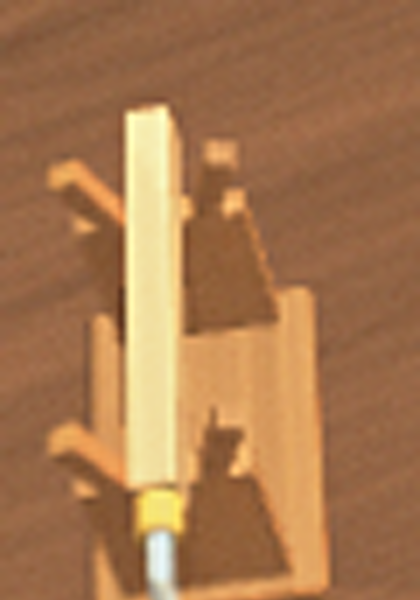

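```bash
cat >> h.py <<'E'
PL=np.array([0.5761,-0.0186,-0.3566]); BC=np.array([0.4663,-0.2588,.084]); BY=np.radians(-16.22)
def Rt(s): return Ro.from_quat(s["tcp_rot"]).as_matrix()
def need(s,pos,Rg):
    R=Rt(s);dp=R.T@(np.array(pos)-s["eef_pos"])/0.05
    rv=np.degrees(Ro.from_matrix(R.T@Rg).as_rotvec());return dp,rv
def Rdown(yaw): # tool x down, tool y horizontal at yaw (world angle of tool y)
    x=np.array([0,0,-1.]);y=np.array([np.cos(yaw),np.sin(yaw),0]);return np.c_[x,y,np.cross(x,y)]
E
python3 - <<'E'
from h import *
from plant import ctrl
s=ctrl.get_state();R=Rt(s);print(R)
print("tool y yaw",np.degrees(np.arctan2(R[1,1],R[0,1])))
for o in (90,-90):
    yaw=BY+np.radians(o)
    print(o,np.degrees(yaw),need(s,[BC[0],BC[1],.15],Rdown(yaw)))
E
```

```text
[[-4.94563953e-04  4.08520539e-01 -9.12748993e-01]
 [ 1.78740091e-03 -9.12747286e-01 -4.08520743e-01]
 [-9.99998280e-01 -1.83348802e-03 -2.78778079e-04]]
tool y yaw -65.88802570216475
90 73.78 (array([ 1.83551339, -4.95264225, -6.39572065]), array([-1.39667990e+02, -1.35189686e-01,  2.75550097e-02]))
-90 -106.22 (array([ 1.83551339, -4.95264225, -6.39572065]), array([4.03319479e+01, 2.16663580e-02, 1.06298934e-01]))
```

Emit:
drive_tool --series '[[[0,-0.55,-0.71],[8.07,0,0]],[[0,-0.65,-0.63],[8.07,0,0]],[[0,-0.73,-0.53],[8.07,0,0]],[[0,-0.79,-0.42],[8.07,0,0]],[[0,-0.85,-0.31],[8.07,0,0]]]' --grip 1 --newtons 90

```text
time: 0.65
eef_pos: [0.3832, -0.4159, 0.2379]
tcp_rot: [-0.697, 0.112, 0.699, 0.114]
contact_force: [0.3, -0.8, 0.1]
opening: 1.003
```

```bash
cat > nd.py <<'E'
import sys
from h import *
from plant import ctrl
s=ctrl.get_state();a=[float(v) for v in sys.argv[1:5]]
dp,rv=need(s,a[:3],Rdown(np.radians(a[3])));print("t",s["time"],"pos",s["eef_pos"].round(4),"F",s["contact_force"].round(2),"open",round(s["opening"],3),"q",s["qpos"].round(2))
print("need",dp.round(3),rv.round(2))
E
python3 nd.py 0.4663 -0.2588 0.16 -106.22
```

```text
t 0.65 pos [ 0.3832 -0.4159  0.2379] F [ 0.26 -0.79  0.07] open 1.003 q [-1.01  0.05  1.85  0.    1.24  0.89]
need [ 1.569 -3.501 -0.593] [-2.16  0.21  0.2 ]
```

Emit:
drive_tool --series '[[[0.2,-0.85,-0.14],[-0.5,0,0]],[[0.3,-0.85,-0.14],[-0.5,0,0]],[[0.3,-0.85,-0.14],[-0.5,0,0]],[[0.3,-0.6,-0.14],[-0.5,0,0]],[[0.2,-0.3,0],[0,0,0]]]'

```text
time: 1.15
eef_pos: [0.4659, -0.2503, 0.1727]
tcp_rot: [0.7, -0.099, -0.7, -0.101]
contact_force: [0.2, -0.3, 0.3]
opening: 1.001
```

```bash
python3 nd.py 0.4663 -0.2588 0.16 -106.22; python3 - <<'E'
from h import *
from plant import ctrl
for n in("wrist",):
    d=ctrl.read_camera(n);pickle.dump(d,open("w1.pkl","wb"));cv2.imwrite("pics/w1.png",d["img"][:,:,::-1])
print(proj(d,np.array([[*BC[:2],.093]]+[[BC[0]+k*np.cos(BY),BC[1]+k*np.sin(BY),.093] for k in(-.065,.065)])))
E
```

```text
t 1.15 pos [ 0.4659 -0.2503  0.1727] F [ 0.16 -0.31  0.35] open 1.001 q [-0.69  0.03  2.    0.    1.11  1.17]
need [ 0.254  0.161 -0.055] [-0.06 -0.03  0.11]
[[295.48227174 225.09457942]
 [294.46983152 318.90336927]
 [296.63623249 113.62027909]]
```

View pics/w1.png

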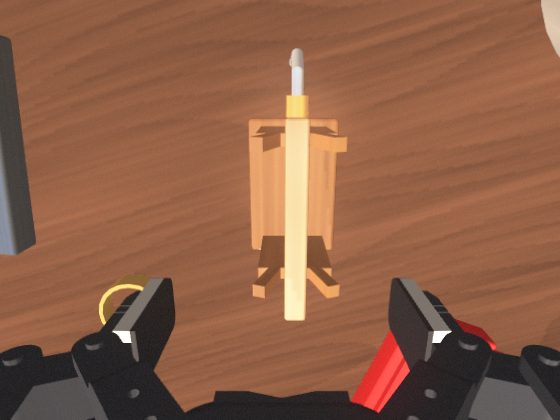

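Emit:
drive_tool --series '[[[0.2,0.15,-0.03],[0,0,0]],[[0.4,0.02,0],[0,0,0]],[[0.5,0,0],[0,0,0]],[[0.4,0,0],[0,0,0]],[[0.2,0,0],[0,0,0]]]'

```text
time: 1.7
eef_pos: [0.4645, -0.2616, 0.0837]
tcp_rot: [0.701, -0.1, -0.699, -0.1]
contact_force: [-0.0, 0.4, -0.5]
opening: 0.998
```

```bash
python3 nd.py 0.4655 -0.2587 0.076 -106.22
```

```text
t 1.7 pos [ 0.4645 -0.2616  0.0837] F [-0.01  0.43 -0.47] open 0.998 q [-0.7   0.17  2.04  0.    0.94  1.15]
need [ 0.154 -0.062 -0.003] [-0.04 -0.12  0.03]
```

Emit:
drive_tool --series '[[[0.12,-0.06,0],[0,0,0]],[[0.04,0,0],[0,0,0]]]'

```text
time: 1.9
eef_pos: [0.4643, -0.26, 0.074]
tcp_rot: [0.7, -0.1, -0.7, -0.101]
contact_force: [-0.3, 0.1, -0.6]
opening: 0.999
```

```bash
python3 nd.py 0.4655 -0.2587 0.076 -106.22; python3 - <<'E'
from h import *
from plant import ctrl
d=ctrl.read_camera("wrist");cv2.imwrite("pics/w2.png",d["img"][:,:,::-1])
E
```

```text
t 1.9 pos [ 0.4643 -0.26    0.074 ] F [-0.32  0.12 -0.64] open 0.999 q [-0.7   0.18  2.04  0.    0.92  1.15]
need [-0.04  -0.033 -0.016] [-0.19  0.    0.07]
```

View pics/w2.png

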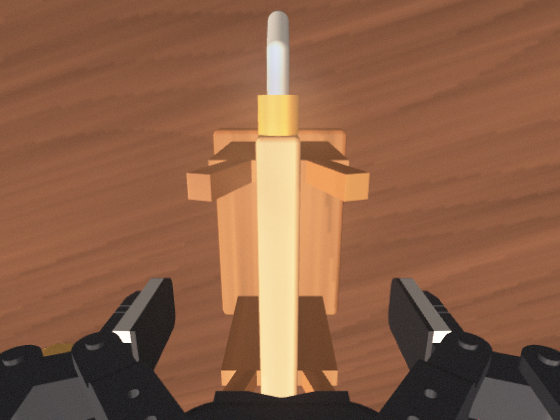

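Emit:
drive_tool --series '[[[-0.03,-0.025,0],[0,0,0]],[[0,0,0],[0,0,0]],[[0,0,0],[0,0,0]],[[0,0,0],[0,0,0]],[[0,0,0],[0,0,0]]]' --grip -1 --newtons 90

```text
time: 2.45
eef_pos: [0.4668, -0.2606, 0.0796]
tcp_rot: [0.702, -0.102, -0.698, -0.1]
contact_force: [-3.8, 2.4, 8.4]
opening: 0.15
```

Emit:
drive_tool --series '[[[0,0,0],[0,0,0]],[[0,0,0],[0,0,0]]]'

```text
time: 2.65
eef_pos: [0.4669, -0.2605, 0.0797]
tcp_rot: [0.702, -0.102, -0.698, -0.1]
contact_force: [0.6, 0.4, -0.5]
opening: 0.139
```

```bash
python3 nd.py 0.4655 -0.2587 0.076 -106.22; python3 - <<'E'
from h import *
from plant import ctrl
d=ctrl.read_camera("wrist");cv2.imwrite("pics/w3.png",d["img"][:,:,::-1])
E
```

```text
t 2.65 pos [ 0.4669 -0.2605  0.0797] F [ 0.58  0.38 -0.5 ] open 0.139 q [-0.7   0.17  2.04  0.    0.92  1.16]
need [ 0.074 -0.028  0.037] [-0.14 -0.4  -0.12]
```

View pics/w3.png

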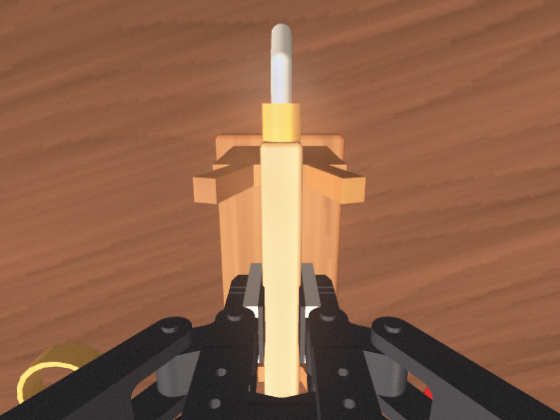

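```bash
python3 - <<'E'
from plant import ctrl
import pickle
s=ctrl.get_state();pickle.dump(s,open("grasp.pkl","wb"));print(s["qpos"],s["tcp_rot"],s["eef_pos"])
E
```

```text
[-6.99293342e-01  1.73687570e-01  2.03755326e+00  1.06224125e-03
  9.23169303e-01  1.15643546e+00] [ 0.70222085 -0.10170807 -0.69759183 -0.09953386] [ 0.46686351 -0.26056209  0.07972477]
```

Emit:
drive_tool --series '[[[-0.15,0,0],[0,0,0]],[[-0.4,0,0],[0,0,0]],[[-0.6,0,0],[0,0,0]],[[-0.6,0,0],[0,0,0]],[[-0.25,0,0],[0,0,0]]]'

```text
time: 3.2
eef_pos: [0.4636, -0.258, 0.1794]
tcp_rot: [-0.699, 0.1, 0.701, 0.102]
contact_force: [0.8, -0.6, -1.5]
opening: 0.144
```

Emit:
drive_tool --series '[[[0,0,0],[0,0,0]],[[0,0,0],[0,0,0]]]'

```text
time: 3.4
eef_pos: [0.4641, -0.2584, 0.1808]
tcp_rot: [-0.7, 0.1, 0.7, 0.101]
contact_force: [0.2, 1.0, -1.6]
opening: 0.15
```

```bash
cat > snap.py <<'E'
import sys
from h import *
from plant import ctrl
k=sys.argv[1]
s=ctrl.get_state();o={"s":s}
for n in sys.argv[2:]:
    o[n]=ctrl.read_camera(n);cv2.imwrite(f"pics/{k}_{n}.png",o[n]["img"][:,:,::-1])
pickle.dump(o,open(k+".pkl","wb"))
E
python3 nd.py 0.4655 -0.2587 0.076 -106.22;python3 snap.py l1 top scene wrist; python3 - <<'E'
from h import *
o=pickle.load(open("l1.pkl","rb"));s=o["s"];R=Rt(s)
# predicted tip: origin at TCP - ? ; burn x=-tool z
g=pickle.load(open("grasp.pkl","rb"))
Rg=Rt(g);Cb=np.array([*BC[:2],.084]);Bx=np.array([np.cos(BY),np.sin(BY),0])
tipw=Cb+0.1*Bx+[0,0,-.06]
l=Rg.T@(tipw-g["eef_pos"]);print("tip in tool",l, "origin in tool",Rg.T@(Cb-g["eef_pos"]))
W=s["eef_pos"]+R@l;print(W)
for n in("top","scene","wrist"):
    u=proj(o[n],W)[0];print(n,u)
    x,y=np.int32(u);x=np.clip(x,40,520);y=np.clip(y,30,390);im=o[n]["img"][y-30:y+30,x-40:x+40,::-1]
    im=cv2.resize(im,None,fx=5,fy=5,interpolation=cv2.INTER_CUBIC);cv2.drawMarker(im,tuple(np.int32((u-[x-40,y-30]+.5)*5)),(0,255,0),0,8)
    cv2.imwrite(f"pics/l1c_{n}.png",im)
a=[cv2.imread(f"pics/l1c_{n}.png") for n in("top","scene")]
cv2.imwrite("pics/l1c.png",np.hstack(a))
E
```

```text
t 3.4 pos [ 0.4641 -0.2584  0.1808] F [ 0.16  0.96 -1.62] open 0.15 q [-0.7   0.03  1.98  0.    1.13  1.16]
need [ 2.096  0.    -0.028] [-0.15  0.01  0.06]
tip in tool [ 0.05640411 -0.00189818 -0.09857479] origin in tool [-0.00428553 -0.00152294  0.00100747]
[ 0.55926216 -0.28431779  0.12439792]
top [378.35223813 187.69928853]
scene [159.50907181 280.75088398]
wrist [278.2858263   46.09696626]
```

View pics/l1c.png

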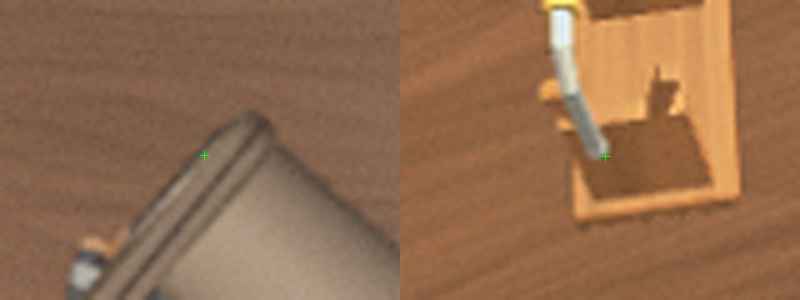

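View pics/l1_wrist.png

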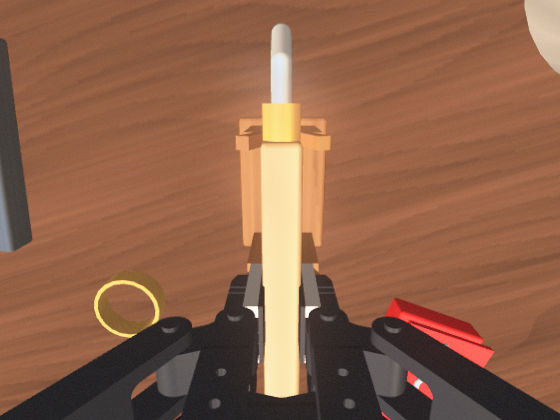

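```bash
cat > plan.py <<'E'
# usage: plan.py N tipx tipy tipz psi : rows for tip goal, from current measured pose
import sys
from h import *
from plant import ctrl
TT=np.array([0.0564,0.0,-0.0986])
def tipnow(s): return s["eef_pos"]+Rt(s)@TT
def inpl(X):
    c,s_=np.cos(PL[2]),np.sin(PL[2]);d=np.array(X)-[*PL[:2],.045]
    return np.array([c*d[0]+s_*d[1],-s_*d[0]+c*d[1],d[2]])*1000
if __name__=="__main__":
    s=ctrl.get_state();N=int(sys.argv[1]);a=[float(v) for v in sys.argv[2:6]]
    Rg=Rdown(np.radians(a[3]));pg=np.array(a[:3])-Rg@TT
    R0=Rt(s);rv=Ro.from_matrix(R0.T@Rg).as_rotvec()
    print("t",s["time"],"tip",tipnow(s).round(4),"plq",inpl(tipnow(s)).round(1),"F",s["contact_force"].round(1),"TCP goal",pg.round(3),"q",s["qpos"].round(2))
    dw=(pg-s["eef_pos"])/N/0.05
    for i in range(N):
        R=R0@Ro.from_rotvec(rv*i/N).as_matrix()
        print((R.T@dw).round(2).tolist(),np.degrees(rv/N).round(2).tolist())
E
python3 - <<'E'
from h import *
print(toworld(PL,seam(np.array([-65,-43.3,-21.7,0,21.7,43.3,65])/1000),.045).round(4))
d=pickle.load(open("scene0.pkl","rb"));print(-np.array(d["R"]).T@d["t"])
E
python3 plan.py 10 0.515 0.004 0.085 -30
```

```text
[[ 0.5152  0.0041  0.045 ]
 [ 0.5301 -0.0181  0.045 ]
 [ 0.5503 -0.0256  0.045 ]
 [ 0.5761 -0.0186  0.045 ]
 [ 0.6019 -0.0116  0.045 ]
 [ 0.6221 -0.0191  0.045 ]
 [ 0.637  -0.0413  0.045 ]]
[ 0.98863508 -0.25956305  0.82773158]
t 3.55 tip [ 0.5582 -0.2857  0.1231] plq [  76.5 -256.5   78.1] F [ 0.6  0.7 -1.6] TCP goal [ 0.466 -0.081  0.141] q [-0.7   0.03  1.98  0.    1.13  1.16]
[0.08, -0.34, 0.1] [-7.64, 0.0, 0.02]
[0.08, -0.35, 0.05] [-7.64, 0.0, 0.02]
[0.08, -0.35, 0.0] [-7.64, 0.0, 0.02]
[0.08, -0.35, -0.04] [-7.64, 0.0, 0.02]
[0.08, -0.34, -0.09] [-7.64, 0.0, 0.02]
[0.08, -0.33, -0.14] [-7.64, 0.0, 0.02]
[0.08, -0.31, -0.18] [-7.64, 0.0, 0.02]
[0.08, -0.28, -0.22] [-7.64, 0.0, 0.02]
[0.08, -0.25, -0.25] [-7.64, 0.0, 0.02]
[0.08, -0.21, -0.28] [-7.64, 0.0, 0.02]
```

Emit:
drive_tool --series '[[[0.04,-0.34,0.1],[-7.64,0,0]],[[0.04,-0.35,0.05],[-7.64,0,0]],[[0.04,-0.35,0],[-7.64,0,0]],[[0.04,-0.35,-0.04],[-7.64,0,0]],[[0.04,-0.34,-0.09],[-7.64,0,0]]]'

```text
time: 4.05
eef_pos: [0.4606, -0.1674, 0.1627]
tcp_rot: [-0.689, -0.145, 0.696, -0.137]
contact_force: [0.4, 1.3, -2.4]
opening: 0.14
```

```bash
python3 plan.py 5 0.515 0.004 0.085 -30
```

```text
t 4.05 tip [ 0.5507 -0.1283  0.1056] plq [  14.5 -111.7   60.6] F [ 0.4  1.3 -2.4] TCP goal [ 0.466 -0.081  0.141] q [-0.56 -0.04  2.08  0.    1.11  0.61]
[0.09, -0.31, -0.15] [-7.39, 0.03, 0.17]
[0.09, -0.29, -0.19] [-7.39, 0.03, 0.17]
[0.09, -0.26, -0.23] [-7.39, 0.03, 0.17]
[0.09, -0.23, -0.26] [-7.39, 0.03, 0.17]
[0.09, -0.19, -0.29] [-7.39, 0.03, 0.17]
```

Emit:
drive_tool --series '[[[0.03,-0.31,-0.15],[-7.39,0,0.17]],[[0.03,-0.29,-0.19],[-7.39,0,0.17]],[[0.03,-0.26,-0.23],[-7.39,0,0.17]],[[0.03,-0.23,-0.26],[-7.39,0,0.17]],[[0.03,-0.19,-0.29],[-7.39,0,0.17]]]'

```text
time: 4.55
eef_pos: [0.4605, -0.0756, 0.1478]
tcp_rot: [-0.604, -0.366, 0.611, -0.358]
contact_force: [0.9, 0.4, -1.7]
opening: 0.139
```

```bash
python3 plan.py 3 0.515 0.004 0.085 -30
```

```text
t 4.55 tip [0.5067 0.0113 0.0911] plq [-75.5   3.8  46.1] F [ 0.9  0.4 -1.7] TCP goal [ 0.466 -0.081  0.141] q [-0.38 -0.07  2.15 -0.    1.08  0.12]
[0.04, 0.05, 0.02] [0.52, 0.06, 0.27]
[0.04, 0.05, 0.02] [0.52, 0.06, 0.27]
[0.04, 0.05, 0.02] [0.52, 0.06, 0.27]
```

Emit:
drive_tool --series '[[[0.04,0.07,0.02],[0.5,0,0.2]],[[0.1,0.05,0.02],[0.5,0,0.2]],[[0.1,0,0],[0,0,0]],[[0,0,0],[0,0,0]]]'

```text
time: 4.95
eef_pos: [0.4628, -0.0793, 0.1311]
tcp_rot: [-0.607, -0.359, 0.615, -0.352]
contact_force: [-0.3, 0.4, -1.8]
opening: 0.14
```

```bash
python3 plan.py 1 0.515 0.004 0.075 -30;python3 snap.py s1 scene wrist; python3 - <<'E'
from h import *
from plan import *
o=pickle.load(open("s1.pkl","rb"));s=o["s"];W=tipnow(s);print(W,inpl(W))
g=np.linspace(-.065,.065,40)
for n in("scene","wrist"):
    d=o[n];im=cv2.resize(d["img"][:,:,::-1],None,fx=4,fy=4,interpolation=cv2.INTER_CUBIC)
    for P in toworld(PL,seam(g),.045): cv2.circle(im,tuple(np.int32((proj(d,P)[0]+.5)*4)),1,(0,255,0),-1)
    u=(proj(d,W)[0]+.5)*4;cv2.drawMarker(im,tuple(np.int32(u)),(255,0,255),0,12)
    x,y=np.int32(u);x0=np.clip(x-200,0,2240-400);y0=np.clip(y-200,0,1680-480)
    cv2.imwrite(f"pics/s1c_{n}.png",im[y0:y0+480,x0:x0+400])
cv2.imwrite("pics/s1c.png",np.hstack([cv2.imread(f"pics/s1c_{n}.png") for n in("scene","wrist")]))
E
```

```text
t 4.95 tip [0.5108 0.0066 0.0742] plq [-70.    0.8  29.2] F [-0.3  0.4 -1.8] TCP goal [ 0.466 -0.081  0.131] q [-0.38 -0.04  2.15 -0.    1.04  0.13]
[-0.01, 0.07, 0.01] [0.4, 0.28, 0.76]
[0.51076278 0.0065517  0.07423029] [-70.00701324   0.76080631  29.23028585]
```

View pics/s1c.png

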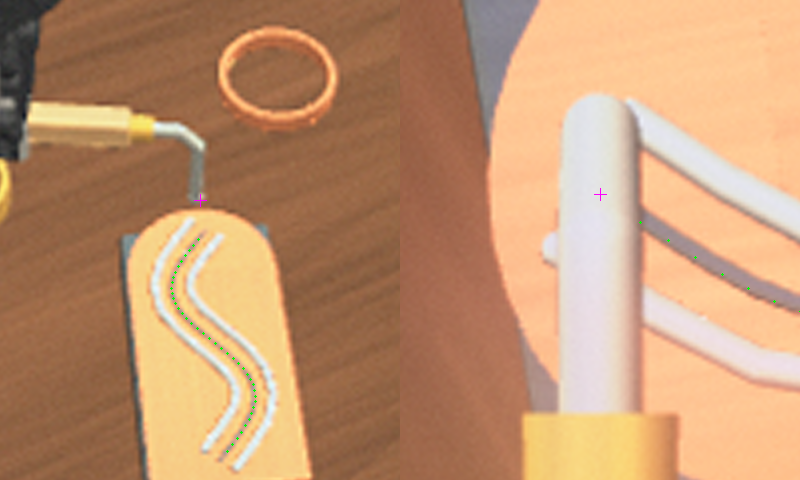

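View pics/s1_wrist.png

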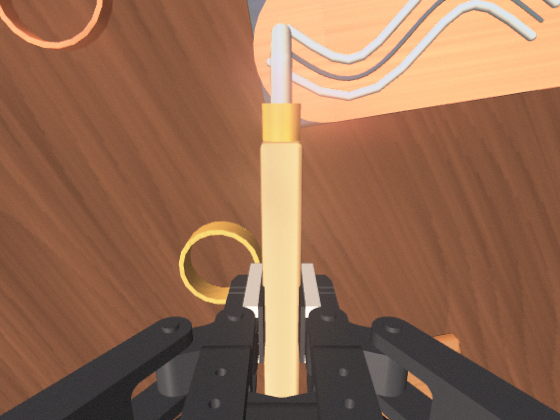

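```bash
sed -i 's/-0.0986/-0.0965/' plan.py; python3 plan.py 1 0.5152 0.0041 0.055 -30
```

```text
t 5.05 tip [0.5102 0.0046 0.0751] plq [-69.8  -1.2  30.1] F [ 0.6  0.7 -1.2] TCP goal [ 0.467 -0.079  0.111] q [-0.38 -0.04  2.15 -0.    1.04  0.13]
[0.41, 0.07, -0.04] [0.43, 0.26, 0.68]
```

Emit:
drive_tool --series '[[[0.1,0.07,-0.04],[0.4,0.2,0.6]],[[0.15,0.02,0],[0,0,0.2]],[[0.1,0,0],[0,0,0]],[[0.05,0,0],[0,0,0]]]'

```text
time: 5.45
eef_pos: [0.4693, -0.0812, 0.1112]
tcp_rot: [0.614, 0.351, -0.612, 0.355]
contact_force: [-0.1, -0.2, -1.5]
opening: 0.14
```

```bash
python3 plan.py 1 0.5152 0.0041 0.051 -30;python3 snap.py s2 scene wrist; cat > ov.py <<'E'
import sys
from h import *
from plan import *
k=sys.argv[1]
o=pickle.load(open(k+".pkl","rb"));s=o["s"];W=tipnow(s)
g=np.linspace(-.065,.065,40)
for n in("scene","wrist"):
    d=o[n];im=cv2.resize(d["img"][:,:,::-1],None,fx=6,fy=6,interpolation=cv2.INTER_CUBIC)
    for P in toworld(PL,seam(g),.045): cv2.circle(im,tuple(np.int32((proj(d,P)[0]+.5)*6)),1,(0,255,0),-1)
    u=(proj(d,W)[0]+.5)*6;cv2.drawMarker(im,tuple(np.int32(u)),(255,0,255),0,12)
    x,y=np.int32(u);x0=np.clip(x-200,0,3360-400);y0=np.clip(y-200,0,2520-480)
    cv2.imwrite(f"pics/{k}c_{n}.png",im[y0:y0+480,x0:x0+400])
cv2.imwrite(f"pics/{k}c.png",np.hstack([cv2.imread(f"pics/{k}c_{n}.png") for n in("scene","wrist")]))
E
python3 ov.py s2
```

```text
t 5.45 tip [0.5181 0.0021 0.0548] plq [-61.6  -0.9   9.8] F [-0.1 -0.2 -1.5] TCP goal [ 0.467 -0.079  0.107] q [-0.38 -0.    2.16 -0.    0.98  0.14]
[0.08, -0.06, -0.01] [-0.14, 0.03, -0.33]
```

View pics/s2c.png

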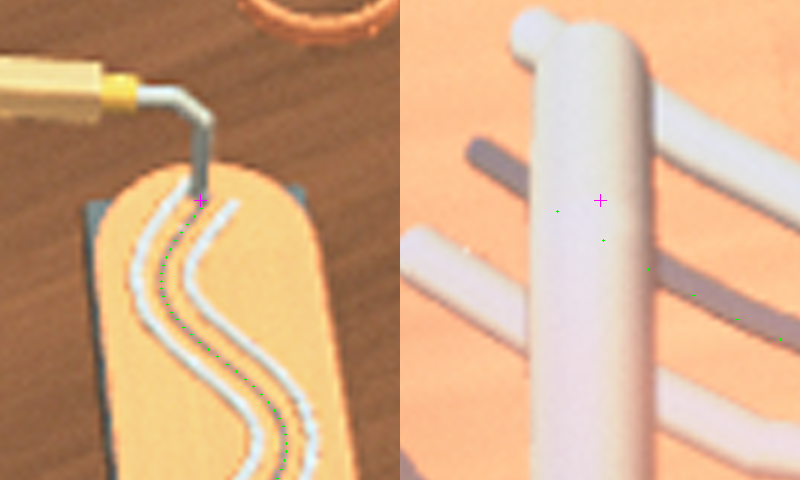

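```bash
python3 - <<'E'
from h import *
from plan import *
for k in("s1","s2"):
    o=pickle.load(open(k+".pkl","rb"));s=o["s"];d=o["wrist"];W=tipnow(s)
    print(k,proj(d,W),proj(d,toworld(PL,seam(np.array([-.065,-.0617])),.045)))
    R=np.array(d["R"]);print("cam in tool",Rt(s).T@(-R.T@d["t"]-s["eef_pos"]))
o=pickle.load(open("s2.pkl","rb"));d=o["wrist"];u=(proj(d,tipnow(o["s"]))[0]+.5)*6
x,y=np.int32(u);x0=np.clip(x-200,0,2960);y0=np.clip(y-200,0,2040);print(x0,y0)
px=(np.array([[475-400,150],[410-400,240],[532-400,35]])+[x0,y0])/6-.5
print(px); 
for p,z in zip(px,(.045,.047,.047)): print(inpl(at_z(d,p,z)[0]))
im=cv2.resize(d["img"][0:90,200:360,::-1],None,fx=5,fy=5,interpolation=cv2.INTER_CUBIC);cv2.imwrite("pics/s2w.png",im)
E
```

```text
s1 [[280.95596889  53.03464218]] [[290.98564148  55.04175822]
 [297.75285087  59.55068158]]
cam in tool [-1.31175317e-01  8.04943495e-05 -7.52523700e-02]
s2 [[282.29743297  52.69224464]] [[275.10199378  54.50005494]
 [282.65952013  59.40254047]]
cam in tool [-0.13042188 -0.00028891 -0.07522277]
1496 119
[[261.33333333  44.33333333]
 [250.5         59.33333333]
 [270.83333333  25.16666667]]
[-7.08498290e+01  5.71308252e+00 -1.38777878e-14]
[-77.29162678  -0.34849802   2.        ]
[-64.75983824  13.01962396   2.        ]
```

View pics/s2w.png

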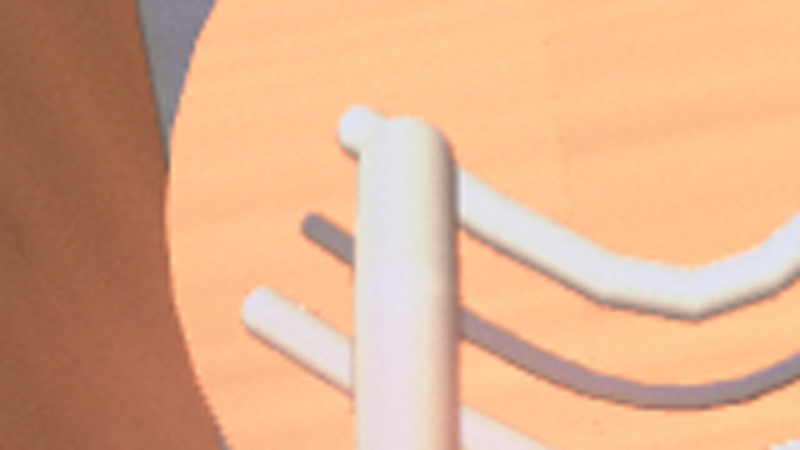

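```bash
python3 - <<'E'
from h import *
from plan import *
d=pickle.load(open("s2.pkl","rb"))["wrist"]
px=np.array([[215,0],[180,100],[168,180],[172,260],[185,330],[215,410]])/5+[200,0]-.5
P=np.array([inpl(X) for X in at_z(d,px,.045)]);print(P.round(1),np.hypot(P[:,0]+45,P[:,1]))
A=np.c_[2*P[:,:2],np.ones(6)];print(np.linalg.lstsq(A,(P[:,:2]**2).sum(1),rcond=None)[0])
# top seam end check
t=pickle.load(open("top0.pkl","rb"));s=pickle.load(open("scene0.pkl","rb"))
for n,d,x0,y0 in(("t",t,240,145),("s",s,262,218)):
    W=toworld(PL,seam(np.array([-.071,-.065,.065,.071])),.045)
    im=cv2.resize(d["img"][y0:y0+85,x0:x0+65,::-1],None,fx=6,fy=6,interpolation=cv2.INTER_CUBIC)
    for u in proj(d,W): cv2.circle(im,tuple(np.int32((u-[x0,y0]+.5)*6)),2,(0,255,0),-1)
    cv2.imwrite(f"pics/e{n}.png",im)
cv2.imwrite("pics/e.png",np.hstack([cv2.imread(f"pics/e{n}.png") for n in"ts"]))
E
```

```text
[[-76.1  26.7  -0. ]
 [-81.1  18.7  -0. ]
 [-83.7  12.   -0. ]
 [-84.8   4.8  -0. ]
 [-84.8  -1.8  -0. ]
 [-83.4  -9.7  -0. ]] [40.92468255 40.65852875 40.4893359  40.0615996  39.85648064 39.56764269]
[ -45.27693032    1.60073659 -476.57551937]
```

View pics/e.png

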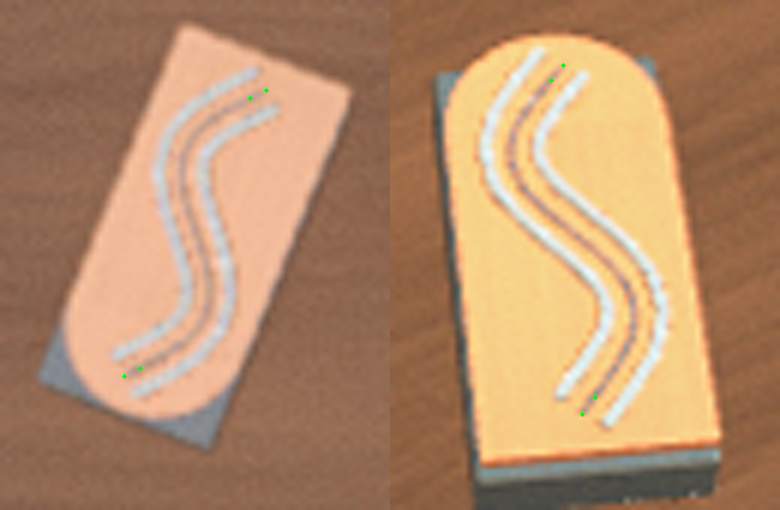

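```bash
python3 plan.py 4 0.5152 0.0041 0.042 -30
```

```text
t 5.55 tip [0.5178 0.0022 0.0548] plq [-61.9  -0.8   9.8] F [-0.1 -0.2 -1.3] TCP goal [ 0.467 -0.079  0.098] q [-0.38 -0.    2.16 -0.    0.98  0.14]
[0.06, -0.01, -0.0] [-0.03, 0.01, -0.07]
[0.06, -0.01, -0.0] [-0.03, 0.01, -0.07]
[0.06, -0.01, -0.0] [-0.03, 0.01, -0.07]
[0.06, -0.01, -0.0] [-0.03, 0.01, -0.07]
```

Emit:
drive_tool --series '[[[0.05,-0.06,-0.01],[0,0,-0.2]],[[0.05,0,0],[0,0,-0.1]],[[0.05,0,0],[0,0,0]],[[0.03,0,0],[0,0,0]]]'

```text
time: 5.95
eef_pos: [0.467, -0.0789, 0.1022]
tcp_rot: [0.613, 0.353, -0.613, 0.353]
contact_force: [0.4, -0.4, -1.0]
opening: 0.143
```

```bash
python3 plan.py 2 0.5152 0.0041 0.042 -30
```

```text
t 5.95 tip [0.5155 0.0045 0.0457] plq [-64.9   0.5   0.7] F [ 0.4 -0.4 -1. ] TCP goal [ 0.467 -0.079  0.098] q [-0.38  0.01  2.17 -0.    0.96  0.14]
[0.04, 0.0, 0.01] [-0.06, 0.01, -0.02]
[0.04, 0.0, 0.01] [-0.06, 0.01, -0.02]
```

Emit:
drive_tool --series '[[[0.04,0,0],[0,0,0]],[[0.04,0,0],[0,0,0]],[[0,0,0],[0,0,0]]]'

```text
time: 6.25
eef_pos: [0.4674, -0.0792, 0.0985]
tcp_rot: [0.613, 0.353, -0.613, 0.354]
contact_force: [-2.0, -0.8, 1.5]
opening: 0.144
```

```bash
python3 plan.py 2 0.5152 0.0041 0.042 -30;python3 snap.py s3 scene wrist;python3 ov.py s3
```

```text
t 6.25 tip [0.5158 0.0042 0.0421] plq [-64.5   0.3  -2.9] F [-2.  -0.8  1.5] TCP goal [ 0.467 -0.079  0.098] q [-0.38  0.02  2.17 -0.    0.96  0.14]
[0.0, -0.0, 0.0] [-0.05, 0.02, -0.03]
[0.0, -0.0, 0.0] [-0.05, 0.02, -0.03]
```

View pics/s3c.png

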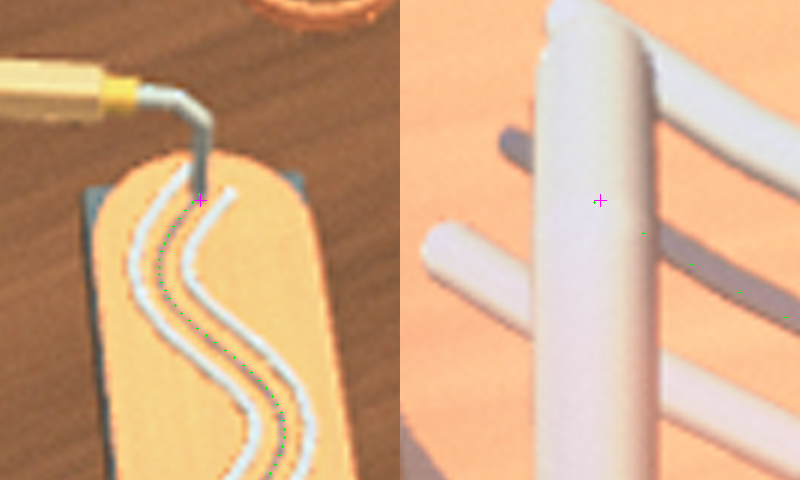

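```bash
cat > stroke.py <<'E'
import sys
from h import *
from plan import *
from plant import ctrl
zt=float(sys.argv[1]); step=float(sys.argv[2]) if len(sys.argv)>2 else 3.0; n=5
s=ctrl.get_state();tp=tipnow(s);p=inpl(tp)
xs=np.linspace(-.071,.071,1421);S=seam(xs);arc=np.r_[0,np.cumsum(np.linalg.norm(np.diff(S[:,:2],axis=0),axis=1))]*1000
i0=np.argmin(np.hypot(S[:,0]*1000-p[0],S[:,1]*1000-p[1]));a0=arc[i0]
end=np.interp(.066,xs,arc)
lat=np.hypot(S[i0,0]*1000-p[0],S[i0,1]*1000-p[1])
print("t",round(s["time"],2),"plq",p.round(1),"lat",lat.round(1),"F",s["contact_force"].round(1),"open",round(s["opening"],3))
R=Rt(s);print("rot",np.degrees(Ro.from_matrix(R.T@Rdown(np.radians(-30))).as_rotvec()).round(2), "remaining",round(end-a0,1))
prev=tp.copy();carry=0
for k in range(1,n+1):
    a=min(a0+step*k,end);x=np.interp(a,arc,xs)
    T=toworld(PL,seam(np.array([x])),.045)[0];T[2]=.045+zt/1000
    g=T
    if k==1: g=T.copy()
    d=(R.T@(g-prev))/.05
    if k==1: d[0]=np.clip(d[0],-.03,.03)
    r=d.round(2);print(r.tolist());prev=prev+R@r*.05
E
python3 stroke.py -3.2
```

```text
t 6.35 plq [-64.4   0.3  -2.8] lat 0.6 F [-1.3  0.1  1.4] open 0.143
rot [-0.09  0.03 -0.07] remaining 153.1
[0.01, 0.04, 0.04]
[-0.0, 0.06, 0.03]
[-0.0, 0.05, 0.03]
[-0.0, 0.05, 0.03]
[-0.0, 0.05, 0.03]
```

Emit:
drive_tool --series '[[[0.01,0.04,0.03],[0,0,0]],[[0,0.06,0.03],[0,0,0]],[[0,0.05,0.03],[0,0,0]],[[0,0.05,0.03],[0,0,0]],[[0,0.05,0.03],[0,0,0]]]'

```text
time: 6.85
eef_pos: [0.4761, -0.0921, 0.0989]
tcp_rot: [0.614, 0.352, -0.611, 0.353]
contact_force: [-0.2, 1.2, 0.8]
opening: 0.143
```

```bash
python3 stroke.py -3.2
```

```text
t 6.85 plq [-51.5  -8.5  -2.2] lat 2.0 F [-0.2  1.2  0.8] open 0.143
rot [-0.15 -0.17 -0.19] remaining 137.3
[0.02, 0.04, 0.06]
[0.0, 0.05, 0.02]
[0.0, 0.06, 0.02]
[0.0, 0.06, 0.02]
[0.0, 0.06, 0.01]
```

Emit:
drive_tool --series '[[[0.03,0.04,0.06],[-0.1,-0.1,-0.1]],[[0,0.05,0.03],[0,0,0]],[[0,0.06,0.02],[0,0,0]],[[0,0.06,0.02],[0,0,0]],[[0,0.06,0.01],[0,0,0]]]'

```text
time: 7.35
eef_pos: [0.4849, -0.1059, 0.0975]
tcp_rot: [0.613, 0.354, -0.612, 0.353]
contact_force: [-1.7, 1.4, 1.6]
opening: 0.142
```

```bash
python3 stroke.py -3.5
```

```text
t 7.35 plq [-38.8 -18.4  -3.7] lat 1.1 F [-1.7  1.4  1.6] open 0.142
rot [-0.06 -0.11 -0.01] remaining 121.3
[-0.0, 0.06, -0.02]
[-0.0, 0.06, -0.01]
[-0.0, 0.06, -0.01]
[-0.0, 0.06, -0.02]
[-0.0, 0.05, -0.03]
```

Emit:
drive_tool --series '[[[0,0.06,-0.02],[0,0,0]],[[0,0.06,-0.02],[0,0,0]],[[0,0.06,-0.01],[0,0,0]],[[0,0.06,-0.02],[0,0,0]],[[0,0.05,-0.03],[0,0,0]]]'

```text
time: 7.85
eef_pos: [0.5003, -0.1106, 0.0975]
tcp_rot: [-0.611, -0.354, 0.613, -0.354]
contact_force: [-1.3, -1.0, 2.5]
opening: 0.141
```

```bash
python3 stroke.py -3.5
```

```text
t 7.85 plq [-23.  -17.6  -4.2] lat 1.3 F [-1.3 -1.   2.5] open 0.141
rot [0.05 0.14 0.06] remaining 106.0
[-0.01, 0.04, -0.06]
[-0.0, 0.05, -0.03]
[-0.0, 0.04, -0.04]
[-0.0, 0.04, -0.04]
[-0.0, 0.05, -0.04]
```

Emit:
drive_tool --series '[[[-0.01,0.04,-0.06],[0,0,0]],[[0,0.05,-0.04],[0,0,0]],[[0,0.04,-0.04],[0,0,0]],[[0,0.04,-0.04],[0,0,0]],[[0,0.05,-0.04],[0,0,0]]]'

```text
time: 8.35
eef_pos: [0.5175, -0.107, 0.0984]
tcp_rot: [-0.612, -0.353, 0.613, -0.355]
contact_force: [-1.0, -1.1, 1.4]
opening: 0.143
```

```bash
python3 stroke.py -3.5
```

```text
t 8.35 plq [-8.  -8.3 -3.3] lat 1.2 F [-1.  -1.1  1.4] open 0.143
rot [ 0.03  0.18 -0.11] remaining 88.7
[0.0, 0.02, -0.06]
[0.0, 0.04, -0.05]
[0.0, 0.04, -0.04]
[0.0, 0.04, -0.05]
[0.0, 0.04, -0.05]
```

Emit:
drive_tool --series '[[[0.01,0.02,-0.06],[0,0.1,-0.1]],[[0,0.04,-0.05],[0,0,0]],[[0,0.04,-0.05],[0,0,0]],[[0,0.04,-0.05],[0,0,0]],[[0,0.04,-0.05],[0,0,0]]]'

```text
time: 8.85
eef_pos: [0.5333, -0.0999, 0.0979]
tcp_rot: [-0.612, -0.353, 0.613, -0.354]
contact_force: [-0.8, -0.8, 1.9]
opening: 0.139
```

```bash
python3 stroke.py -3.5
```

```text
t 8.85 plq [ 4.3  4.  -3.6] lat 0.2 F [-0.8 -0.8  1.9] open 0.139
rot [ 0.01  0.08 -0.05] remaining 71.3
[-0.0, 0.04, -0.04]
[-0.0, 0.04, -0.05]
[-0.0, 0.04, -0.04]
[-0.0, 0.05, -0.05]
[-0.0, 0.04, -0.04]
```

Emit:
drive_tool --series '[[[0,0.04,-0.04],[0,0,0]],[[0,0.04,-0.05],[0,0,0]],[[0,0.04,-0.04],[0,0,0]],[[0,0.05,-0.04],[0,0,0]],[[0,0.05,-0.04],[0,0,0]]]'

```text
time: 9.35
eef_pos: [0.5493, -0.0958, 0.0979]
tcp_rot: [-0.612, -0.353, 0.613, -0.354]
contact_force: [-1.1, -1.0, 2.0]
opening: 0.145
```

```bash
python3 stroke.py -3.5
```

```text
t 9.35 plq [17.8 13.4 -3.7] lat 0.2 F [-1.1 -1.   2. ] open 0.145
rot [ 0.03  0.08 -0.03] remaining 54.9
[-0.0, 0.04, -0.04]
[-0.0, 0.06, -0.03]
[-0.0, 0.05, -0.03]
[-0.0, 0.05, -0.02]
[-0.0, 0.06, -0.02]
```

Emit:
drive_tool --series '[[[0,0.05,-0.04],[0,0,0]],[[0,0.06,-0.03],[0,0,0]],[[0,0.05,-0.03],[0,0,0]],[[0,0.06,-0.02],[0,0,0]],[[0,0.06,-0.01],[0,0,0]]]'

```text
time: 9.85
eef_pos: [0.5656, -0.0966, 0.0975]
tcp_rot: [-0.611, -0.354, 0.613, -0.354]
contact_force: [-2.2, 0.1, 2.3]
opening: 0.145
```

```bash
python3 stroke.py -3.5
```

```text
t 9.85 plq [33.2 18.4 -4. ] lat 0.4 F [-2.2  0.1  2.3] open 0.145
rot [0.07 0.07 0.09] remaining 38.6
[-0.01, 0.06, 0.0]
[-0.0, 0.06, 0.01]
[-0.0, 0.06, 0.01]
[-0.0, 0.06, 0.01]
[-0.0, 0.06, 0.02]
```

Emit:
drive_tool --series '[[[0,0.06,0],[0,0,0]],[[0,0.06,0.01],[0,0,0]],[[0,0.06,0.01],[0,0,0]],[[0,0.06,0.01],[0,0,0]],[[0,0.06,0.02],[0,0,0]]]'

```text
time: 10.35
eef_pos: [0.5783, -0.1049, 0.097]
tcp_rot: [0.612, 0.356, -0.612, 0.352]
contact_force: [-1.0, 1.8, 2.4]
opening: 0.144
```

```bash
python3 stroke.py -3.5
```

```text
t 10.35 plq [47.9 15.2 -4.2] lat 1.7 F [-1.   1.8  2.4] open 0.144
rot [ 0.04 -0.14  0.25] remaining 23.9
[-0.01, 0.04, 0.05]
[-0.0, 0.06, 0.03]
[-0.0, 0.05, 0.03]
[-0.0, 0.06, 0.03]
[-0.0, 0.05, 0.03]
```

Emit:
drive_tool --series '[[[-0.01,0.04,0.05],[0,0,0.2]],[[0,0.05,0.03],[0,0,0]],[[0,0.05,0.03],[0,0,0]],[[0,0.05,0.03],[0,0,0]],[[0,0.05,0.03],[0,0,0]]]'

```text
time: 10.85
eef_pos: [0.5864, -0.1196, 0.098]
tcp_rot: [0.615, 0.353, -0.611, 0.354]
contact_force: [-0.1, 1.3, 1.4]
opening: 0.148
```

```bash
python3 stroke.py -3.5
```

```text
t 10.85 plq [61.3  4.3 -3. ] lat 0.8 F [-0.1  1.3  1.4] open 0.148
rot [-0.06 -0.26 -0.2 ] remaining 7.0
[0.01, 0.04, 0.04]
[-0.0, 0.05, 0.04]
[-0.0, 0.02, 0.01]
[-0.0, 0.0, -0.0]
[-0.0, 0.0, -0.0]
```

Emit:
drive_tool --series '[[[0.01,0.04,0.04],[0,-0.1,-0.1]],[[0,0.03,0.03],[0,0,0]],[[0,0,0],[0,0,0]],[[0,0,0],[0,0,0]]]'

```text
time: 11.25
eef_pos: [0.5885, -0.1259, 0.0978]
tcp_rot: [0.614, 0.352, -0.611, 0.354]
contact_force: [0.5, 1.4, 1.3]
opening: 0.144
```

```bash
python3 stroke.py -3.5; python3 snap.py f1 scene wrist; python3 ov.py f1
```

```text
t 11.25 plq [65.5 -0.9 -3.4] lat 0.4 F [0.5 1.4 1.3] open 0.144
rot [-0.12 -0.14 -0.2 ] remaining 0.3
[0.0, 0.01, -0.0]
[0.0, -0.0, -0.0]
[0.0, -0.0, -0.0]
[0.0, -0.0, -0.0]
[0.0, -0.0, -0.0]
```

View pics/f1c.png

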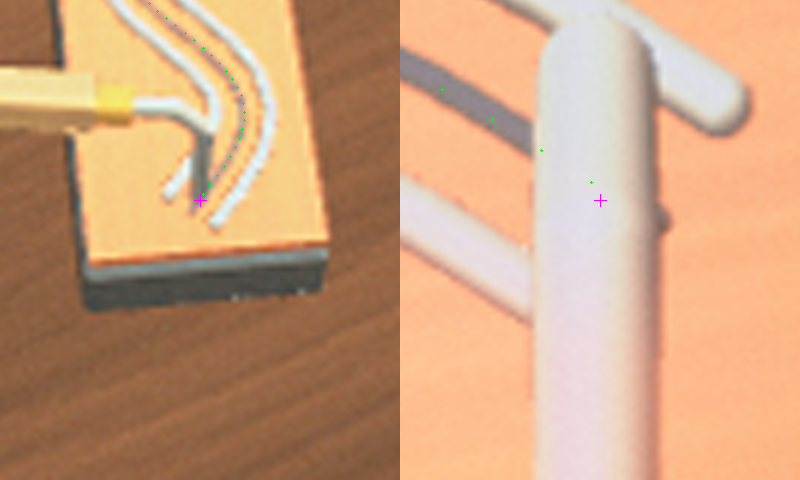

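Emit:
drive_tool --series '[[[-0.1,0.01,0],[0,0,0]],[[-0.3,0,0],[0,0,0]],[[-0.5,0,0],[0,0,0]],[[-0.5,0,0],[0,0,0]],[[-0.3,0,0],[0,0,0]]]'

```text
time: 11.85
eef_pos: [0.5846, -0.1258, 0.1822]
tcp_rot: [-0.61, -0.355, 0.615, -0.352]
contact_force: [0.6, -0.2, -1.1]
opening: 0.143
```

```bash
cat > back.py <<'E'
import sys
from h import *
from plant import ctrl
# go to grasp pose (xy, orientation vertical, yaw of grasp) at z
N=int(sys.argv[1]);z=float(sys.argv[2]);g=pickle.load(open("grasp.pkl","rb"));s=ctrl.get_state()
off=[float(v) for v in sys.argv[3:5]] if len(sys.argv)>3 else [0,0]
Rg=Rt(g);pg=np.array([g["eef_pos"][0]+off[0],g["eef_pos"][1]+off[1],z]);R0=Rt(s);rv=Ro.from_matrix(R0.T@Rg).as_rotvec()
print("t",s["time"],"pos",s["eef_pos"].round(4),"err mm",((pg-s["eef_pos"])*1000).round(1),"F",s["contact_force"].round(1),"rot",np.degrees(rv).round(2),"open",round(s["opening"],3))
dw=(pg-s["eef_pos"])/N/.05
for i in range(N): print(((R0@Ro.from_rotvec(rv*i/N).as_matrix()).T@dw).round(2).tolist(),np.degrees(rv/N).round(2).tolist())
E
python3 back.py 10 0.181
```

```text
t 11.85 pos [ 0.5846 -0.1258  0.1822] err mm [-117.7 -134.7   -1.2] F [ 0.6 -0.2 -1.1] rot [76.36  0.75  0.57] open 0.143
[0.0, -0.07, 0.35] [7.64, 0.08, 0.06]
[0.0, -0.02, 0.36] [7.64, 0.08, 0.06]
[0.0, 0.03, 0.36] [7.64, 0.08, 0.06]
[0.0, 0.07, 0.35] [7.64, 0.08, 0.06]
[0.0, 0.12, 0.34] [7.64, 0.08, 0.06]
[0.0, 0.16, 0.32] [7.64, 0.08, 0.06]
[0.0, 0.2, 0.29] [7.64, 0.08, 0.06]
[0.0, 0.24, 0.26] [7.64, 0.08, 0.06]
[0.0, 0.27, 0.23] [7.64, 0.08, 0.06]
[0.0, 0.3, 0.19] [7.64, 0.08, 0.06]
```

Emit:
drive_tool --series '[[[0,-0.07,0.35],[7.64,0.08,0.06]],[[0,-0.02,0.36],[7.64,0.08,0.06]],[[0,0.03,0.36],[7.64,0.08,0.06]],[[0,0.07,0.35],[7.64,0.08,0.06]],[[0,0.12,0.34],[7.64,0.08,0.06]]]'

```text
time: 12.35
eef_pos: [0.5251, -0.1947, 0.1892]
tcp_rot: [0.697, 0.124, -0.694, 0.129]
contact_force: [0.4, -0.0, -1.8]
opening: 0.143
```

```bash
python3 back.py 5 0.181
```

```text
t 12.35 pos [ 0.5251 -0.1947  0.1892] err mm [-58.2 -65.8  -8.2] F [ 0.4 -0.  -1.8] rot [36.99 -0.   -0.09] open 0.143
[0.03, 0.16, 0.31] [7.4, -0.0, -0.02]
[0.03, 0.2, 0.29] [7.4, -0.0, -0.02]
[0.03, 0.24, 0.26] [7.4, -0.0, -0.02]
[0.03, 0.27, 0.23] [7.4, -0.0, -0.02]
[0.03, 0.3, 0.19] [7.4, -0.0, -0.02]
```

Emit:
drive_tool --series '[[[0.03,0.16,0.31],[7.4,0,0]],[[0.03,0.2,0.29],[7.4,0,0]],[[0.03,0.24,0.26],[7.4,0,0]],[[0.03,0.25,0.22],[7.2,0,0]],[[0.03,0.2,0.13],[6,0,0]]]'

```text
time: 12.85
eef_pos: [0.4656, -0.2575, 0.1834]
tcp_rot: [0.702, -0.103, -0.698, -0.097]
contact_force: [0.2, 0.3, -1.4]
opening: 0.147
```

Emit:
drive_tool --series '[[[0,0,0],[0,0,0]]]'

```text
time: 12.95
eef_pos: [0.4644, -0.2582, 0.1834]
tcp_rot: [0.701, -0.104, -0.699, -0.098]
contact_force: [0.4, 0.8, -1.2]
opening: 0.144
```

```bash
python3 back.py 1 0.15
```

```text
t 12.95 pos [ 0.4644 -0.2582  0.1834] err mm [  2.4  -2.4 -33.4] F [ 0.4  0.8 -1.2] rot [-0.02  0.14 -0.3 ] open 0.144
[0.67, 0.03, -0.06] [-0.02, 0.14, -0.3]
```

Emit:
drive_tool --series '[[[0.2,0.03,-0.06],[0,0.1,-0.3]],[[0.4,0,0],[0,0,0]],[[0.3,0,0],[0,0,0]],[[0.1,0,0],[0,0,0]],[[0,0,0],[0,0,0]]]'

```text
time: 13.45
eef_pos: [0.469, -0.2597, 0.1314]
tcp_rot: [0.703, -0.098, -0.698, -0.096]
contact_force: [0.1, -0.7, -1.6]
opening: 0.145
```

```bash
python3 back.py 1 0.0797; python3 snap.py r1 scene wrist; python3 - <<'E'
import cv2
a=cv2.imread("pics/r1_scene.png")[200:310,110:230];b=cv2.imread("pics/r1_wrist.png")
import numpy as np
cv2.imwrite("pics/r1.png",np.hstack([cv2.resize(a,(458,420),interpolation=cv2.INTER_CUBIC),b[:,110:450]]))
E
```

```text
t 13.45 pos [ 0.469  -0.2597  0.1314] err mm [ -2.1  -0.8 -51.7] F [ 0.1 -0.7 -1.6] rot [ 0.6  -0.05  0.02] open 0.145
[1.03, 0.03, 0.04] [0.6, -0.05, 0.02]
```

View pics/r1.png

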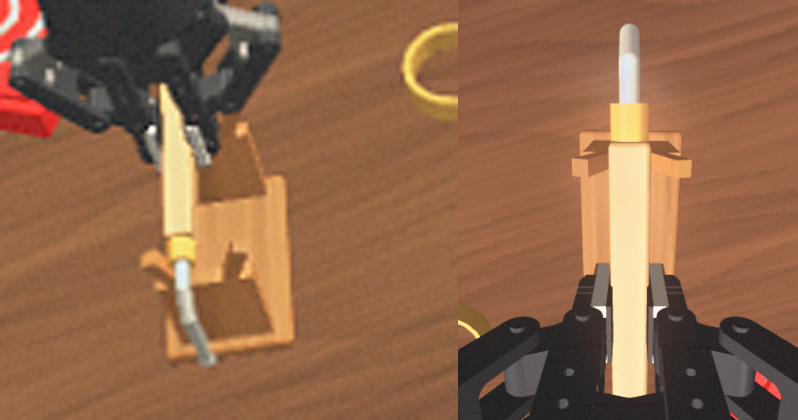

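Emit:
drive_tool --series '[[[0.2,0.03,0.04],[0.6,0,0]],[[0.3,0,0],[0,0,0]],[[0.2,0,0],[0,0,0]],[[0.1,0,0],[0,0,0]],[[0,0,0],[0,0,0]]]'

```text
time: 14.05
eef_pos: [0.4689, -0.2626, 0.0929]
tcp_rot: [0.705, -0.103, -0.695, -0.098]
contact_force: [-0.1, -0.1, -2.0]
opening: 0.142
```

```bash
python3 back.py 1 0.0797
```

```text
t 14.05 pos [ 0.4689 -0.2626  0.0929] err mm [ -2.1   2.  -13.2] F [-0.1 -0.1 -2. ] rot [-0.03 -0.46 -0.16] open 0.142
[0.26, -0.03, 0.06] [-0.03, -0.46, -0.16]
```

Emit:
drive_tool --series '[[[0.08,-0.03,0.06],[0,-0.4,-0.1]],[[0.1,0,0],[0,0,0]],[[0.04,0,0],[0,0,0]],[[0,0,0],[0,0,0]]]'

```text
time: 14.45
eef_pos: [0.467, -0.2608, 0.0821]
tcp_rot: [0.703, -0.103, -0.697, -0.099]
contact_force: [0.2, 0.1, -0.9]
opening: 0.149
```

```bash
python3 back.py 1 0.0797
```

```text
t 14.45 pos [ 0.467  -0.2608  0.0821] err mm [-0.1  0.2 -2.4] F [ 0.2  0.1 -0.9] rot [-0.03 -0.13 -0.1 ] open 0.149
[0.05, -0.0, 0.0] [-0.03, -0.13, -0.1]
```

Emit:
drive_tool --series '[[[0.05,0,0],[0,0,0]],[[0,0,0],[0,0,0]],[[0,0,0],[0,0,0]]]'

```text
time: 14.75
eef_pos: [0.4676, -0.2612, 0.0802]
tcp_rot: [0.703, -0.103, -0.696, -0.099]
contact_force: [0.6, -0.6, -1.0]
opening: 0.144
```

```bash
python3 back.py 1 0.0797
```

```text
t 14.75 pos [ 0.4676 -0.2612  0.0802] err mm [-0.8  0.7 -0.5] F [ 0.6 -0.6 -1. ] rot [-0.03 -0.23 -0.14] open 0.144
[0.01, -0.01, 0.02] [-0.03, -0.23, -0.14]
```

Emit:
drive_tool --series '[[[0.01,0,0],[0,0,0]],[[0,0,0],[0,0,0]],[[0,0,0],[0,0,0]],[[0,0,0],[0,0,0]],[[0,0,0],[0,0,0]]]' --grip 0.8

```text
time: 15.25
eef_pos: [0.4685, -0.262, 0.0809]
tcp_rot: [0.704, -0.104, -0.695, -0.098]
contact_force: [0.5, 0.5, 0.0]
opening: 0.9
```

```bash
python3 back.py 1 0.0797; python3 snap.py r2 wrist
```

```text
t 15.25 pos [ 0.4685 -0.262   0.0809] err mm [-1.7  1.4 -1.2] F [0.5 0.5 0. ] rot [-0.03 -0.38 -0.21] open 0.9
[0.02, -0.02, 0.04] [-0.03, -0.38, -0.21]
```

View pics/r2_wrist.png

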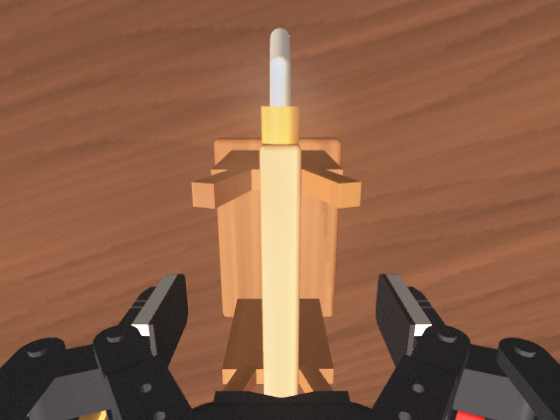

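Emit:
drive_tool --series '[[[-0.2,0,0],[0,0,0]],[[-0.5,0,0],[0,0,0]],[[-0.8,0,0],[0,0,0]],[[-0.8,0,0],[0,0,0]],[[-0.5,0,0],[0,0,0]]]'

```text
time: 15.8
eef_pos: [0.4644, -0.2587, 0.2227]
tcp_rot: [0.701, -0.101, -0.699, -0.1]
contact_force: [-0.4, 0.0, -0.3]
opening: 0.9
```

Emit:
drive_tool --series '[[[-0.5,0.5,0],[0,0,0]],[[0,0.6,0],[0,0,0]],[[0,0.6,0],[0,0,0]],[[0,0.2,0],[0,0,0]],[[0,0,0],[0,0,0]]]'

```text
time: 16.3
eef_pos: [0.4393, -0.3536, 0.2613]
tcp_rot: [0.706, -0.104, -0.694, -0.096]
contact_force: [0.4, 0.2, -0.0]
opening: 0.901
```

```bash
python3 snap.py e1 scene top; python3 - <<'E'
from h import *
o=pickle.load(open("e1.pkl","rb"))
a=o["scene"]["img"][200:310,130:250,::-1];b=o["top"]["img"][170:260,310:400,::-1];c=pickle.load(open("scene0.pkl","rb"))["img"][200:310,130:250,::-1]
f=lambda i,w:cv2.resize(i,(w,w*i.shape[0]//i.shape[1]),interpolation=cv2.INTER_CUBIC)[:240]
cv2.imwrite("pics/e1c.png",np.hstack([f(a,262),f(c,262),f(b,262)]))
print(o["s"]["eef_pos"],o["s"]["contact_force"])
E
```

```text
[ 0.43929476 -0.35355694  0.26132506] [ 0.36320143  0.19493325 -0.00631057]
```

View pics/e1c.png

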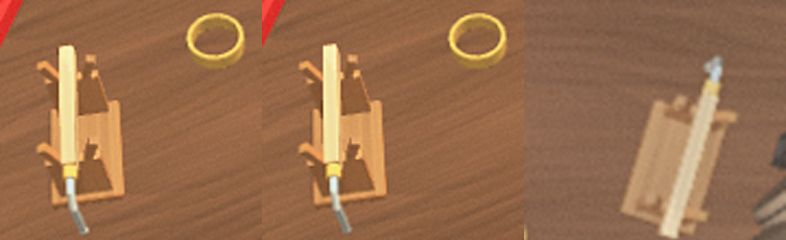

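View pics/e1_scene.png

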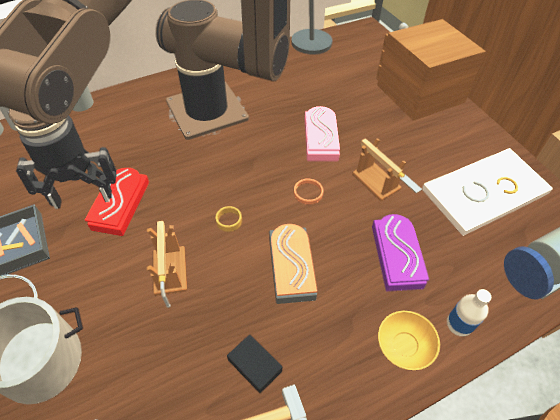

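Now the burnisher sits in its rest just as it did at the start (scene view: butt at (161,222), ferrule at (162,275)). The other items haven't moved, and the gripper is clear.

```bash
python3 -c "
from plant import ctrl
print(ctrl.get_state()['dq'].round(4));print(ctrl.sign_off())"
```

```text
[ 0.0149 -0.0002  0.0132 -0.0004 -0.0004 -0.0016]
the job is handed in; nothing more can be done
None
```

I took the burnisher from its rest and set its tip on the seam at the rounded end. I drew it to the square end in one unbroken stroke of about 4.5 s at 3 cm/s. Then I lifted it off, laid it back in the same rest, let go, and handed the job in at about 16 s. The sign-off gave no verdict.

**Stroke:**
- The tip's position worked out from the arm stayed within 2 mm of the seam.
- The plaque's sink by the arm's height was 2.2 to 4.2 mm. By wrist force (about 2 to 4 N) it was a little less, roughly 1.5 to 3.7 mm. Both are well short of bottoming.

**Final pictures:** The burnisher lies in both notches of its rest, as it did at the start. The scraper, bangles and charcoal look unmoved, and the gripper is well clear.

**Checks that disagreed:**
- **Seam length:** the drawn seam and wires run about 6 mm past the stated ±65 mm at each end. I used ±65 mm.
- **Tip offset:** the tip sat about 2 mm nearer the grip than I first worked out, and I corrected for that before setting it down. At the finish the scene view still put it 1 to 2 mm off.
- **Rest:** just after I let go, the wrist view showed the handle about 1.5 mm to one side of its earlier place. That is inside the 6 mm allowed.

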